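Load the reagent carrier for the next run

ROBOT

A 6-joint arm with a two-finger parallel gripper is mounted at the origin on the work surface. World frame = base frame: x ahead of the robot, y to its left, z up, the work surface at z = 0. Lengths are in m, angles in rad, forces in N, time in s.
With the tool pointing down it reaches from about 0.35 to 0.85 m from the base axis. Payload 8.1 kg.
Tool frame: the origin (TCP) lies at the very end of the fingers, on their centre line; the grasp point (between the pads) lies 19 mm behind it; z points along the fingers, y is the line along which they close (so a half turn about z gives the same grasp; the last joint's range is limited). The gripper opens to 93 mm and grips with 3 to 60 N. Pads are 15 mm wide; open, the fingers measure 128 mm over their backs; the gripper's body (75 mm by 188 mm) begins 65 mm behind the grasp point.
Start: joints at [1.115, 0.13, 1.488, -0, 1.523, -0.085], TCP at [0.217, 0.559, 0.189] pointing down, gripper open.
Joint ranges: [-2.96, 2.96], [-0.89, 2.26], [0.02, 2.5], [-1.34, 4.48], [0, 2.73], [-2.66, 2.66]. Speed limits (rad/s): [2.39, 2.39, 2.79, 3.14, 3.14, 3.14].

INTERFACE

Orientations are given as a rotation vector (axis times angle).
In Python, from plant import monitor, eyes, ticket gives the robot as it stands.
- The arm moves only by the tool arm_command, never from a script. Its argument "deltas" is a list that holds one entry, the list of rows, each a list of 6 numbers: the shift along the world's x, y, z in cm, then the turn, a rotation vector about the world's x, y, z in degrees. In form: [[[tx, ty, tz, rx, ry, rz], ...]]. A call has 1 to 12 rows; each row shifts and turns the commanded pose from where the row before left it; what a row does not reach is not made up. A row lasts 1/12 s, in which the tool goes at most 41.7 mm and 7.16 degrees, less where a joint would pass 70% of its speed; a pose out of reach is approached as far as the arm can. A call is refused whole if a number of a shift passes 4.17 or a number of a turn 7.16, either way. A call with a gripper value outside its range is refused whole. "gripper" is the opening, from -1 (shut) to 1 (fully open), set as the call begins (left out, the last holds). The fingers move at their own pace and stop on an object; "squeeze" is the grip in N (left out, the last holds). Time passes only in rows, so rows that do not move let the fingers close. It gives the time, the measured TCP pose, the force, the opening and the grip force at its end, in the units of the state.
- monitor.read_state(): the state, without advancing time (a new reading comes with each control period).
- eyes.read_camera(name): name is "side" or "top" or "wrist"; returns the picture (480x640x3 uint8, blue, green, red); there is no depth.
- eyes.camera_model(name): a dict with "fx", "fy", "cx", "cy" (pixels), "k1" (the pictures are not rectified: a ray, as slopes to the right and down, at radius r is drawn at 1 + k1 r^2 times it, then the intrinsics apply), "rvec" (rotation vector, rad) and "tvec" (3), from world to camera coordinates, as OpenCV has them. Camera axes: x right, y down, z forward; pixel columns grow to the right and rows downward; lengths in m; the calibration is good to about 2 mm. A picture is of the moment at which its call begins: read the wrist's pose just before it. camera_model takes no time and is no camera call; for the wrist camera it gives the pose at the moment of the call.
- ticket.close_job(): hands the job in; it is judged then, once.
The state is a dict: "t": time; "q": joint angles; "dq": joint speeds; "joint_torque": joint torques, N m; "tool_pos": TCP position; "orientation": TCP orientation; "force": force on the tool from outside, world axes, zero at the start; "wrist_torque": the same for the moment, N m; "opening": finger opening in m; "gripper_force": force on a finger pad.
Only numpy, scipy, OpenCV 4.12 (cv2) and the standard library are available. Lean on these libraries where they do the work, as an engineer would, in place of code of your own. Each camera call takes 0.05 s, during which the arm holds its last target. There are 200 camera calls.

TASK

Load the green carrier for the next run: stand each of the four plain-lidded reagent jars (red, blue, yellow, white) upright, flat on the floor of the well of its lid's colour. Leave the two spent jars, the ones with a black spot on the lid, standing where they are on the bench, and let go of everything at the end.

Things in the scene. Friction and masses are not known exactly. Their poses are not given: they have to be found in the camera images.
- jar_red: Loose upright round reagent jar: brown body 36 mm in diameter with a paper band, ribbed plain red lid 39 mm in diameter; 60 mm tall, the lid being the top 18 mm; about 70 g. Origin: centre of its underside, z up its axis. Plain top: it is needed and belongs in the red well.
- jar_blue: Loose upright round reagent jar: brown body 36 mm in diameter with a paper band, ribbed plain blue lid 39 mm in diameter; 60 mm tall, the lid being the top 18 mm; about 70 g. Origin: centre of its underside, z up its axis. Plain top: it is needed and belongs in the blue well.
- jar_yellow: Loose upright round reagent jar: brown body 36 mm in diameter with a paper band, ribbed plain yellow lid 39 mm in diameter; 60 mm tall, the lid being the top 18 mm; about 70 g. Origin: centre of its underside, z up its axis. Plain top: it is needed and belongs in the yellow well.
- jar_white: Loose upright round reagent jar: brown body 36 mm in diameter with a paper band, ribbed plain white lid 39 mm in diameter; 60 mm tall, the lid being the top 18 mm; about 70 g. Origin: centre of its underside, z up its axis. Plain top: it is needed and belongs in the white well.
- spent_white: Loose upright round reagent jar: brown body 36 mm in diameter with a paper band, ribbed white lid 39 mm in diameter; 60 mm tall, the lid being the top 18 mm; about 70 g. Origin: centre of its underside, z up its axis. A black spot, 24 mm in diameter, in the middle of the lid marks it as spent: it stays where it stands.
- spent_yellow: Loose upright round reagent jar: brown body 36 mm in diameter with a paper band, ribbed yellow lid 39 mm in diameter; 60 mm tall, the lid being the top 18 mm; about 70 g. Origin: centre of its underside, z up its axis. A black spot, 24 mm in diameter, in the middle of the lid marks it as spent: it stays where it stands.
- well_red: Fixed red round well, an open shallow cup: rim 66 mm outer and 56 mm inner diameter, 12 mm high, floor 3 mm above its origin. Origin: centre of its underside, 8 mm above the bench; z up. The four wells stand in a square, 90 mm between neighbours, in any colour order, in one fixed green carrier tray (194 mm square, side walls 18 mm high above the bench).
- well_blue: Fixed blue round well, an open shallow cup: rim 66 mm outer and 56 mm inner diameter, 12 mm high, floor 3 mm above its origin. Origin: centre of its underside, 8 mm above the bench; z up. The four wells stand in a square, 90 mm between neighbours, in any colour order, in one fixed green carrier tray (194 mm square, side walls 18 mm high above the bench).
- well_yellow: Fixed yellow round well, an open shallow cup: rim 66 mm outer and 56 mm inner diameter, 12 mm high, floor 3 mm above its origin. Origin: centre of its underside, 8 mm above the bench; z up. The four wells stand in a square, 90 mm between neighbours, in any colour order, in one fixed green carrier tray (194 mm square, side walls 18 mm high above the bench).
- well_white: Fixed white round well, an open shallow cup: rim 66 mm outer and 56 mm inner diameter, 12 mm high, floor 3 mm above its origin. Origin: centre of its underside, 8 mm above the bench; z up. The four wells stand in a square, 90 mm between neighbours, in any colour order, in one fixed green carrier tray (194 mm square, side walls 18 mm high above the bench).
There are look-alikes about, which are no part of the job. What is shaped like the jar_red but pink or turquoise is not meant.

How it is judged:
At the end, for the whole second after the job is handed in: Each plain-lidded jar stands upright (within about 7 degrees) and at rest on the floor of the well of its own colour (axis within 13 mm of the well's, underside within 4 mm of the floor); both spotted jars stand upright at rest within 25 mm of where they started (horizontal distance between jar_red and well_red below 0.013 m and z of jar_red in the frame of well_red below 0.007 m and angle between each of jar_red, jar_blue, jar_yellow, jar_white, spent_white, spent_yellow's own z axis and vertical below 0.12 rad and linear speed of each of jar_red, jar_blue, jar_yellow, jar_white, spent_white, spent_yellow below 0.02 m/s and horizontal distance between jar_blue and well_blue below 0.013 m and z of jar_blue in the frame of well_blue below 0.007 m and horizontal distance between jar_yellow and well_yellow below 0.013 m and z of jar_yellow in the frame of well_yellow below 0.007 m and horizontal distance between jar_white and well_white below 0.013 m and z of jar_white in the frame of well_white below 0.007 m and distance of each of spent_white, spent_yellow from where it was at the start of the episode below 0.025 m); the robot touches nothing.
It fails at once if A spotted (spent) jar is carried off, pushed away or knocked over (distance of any of spent_white, spent_yellow from where it was at the start of the episode above 0.04 m or angle between any of spent_white, spent_yellow's own z axis and vertical above 0.6 rad).
It also fails if it takes over 96 s, if anything falls off the work surface, if the arm or the gripper's body presses on something with over 40 N, if the wrist force passes 120 N, or if a joint passes its speed limit or range.

## Working session

There is one attempt and no reset: what is moved stays moved. The work goes in short steps, Python scripts to look and compute and a tool call to move; the robot and the scene stay as the last step left them, time stands still between calls to the robot, and variables do not carry over. Pictures are saved under pics/ and viewed, at most 14 in all, crops included, and the job is handed in when it is done.

Besides the shell and the picture viewer there is one more tool, called after "Call:" in YAML: its name, and indented under it one key for each argument. arm_command: Moves the arm, as the interface text tells. Its arguments: {"type":"object","properties":{"deltas":{"type":"array"},"gripper":{"type":"number"},"squeeze":{"type":"number"}},"required":["deltas"]}

```bash
mkdir -p pics; ls
python3 - <<'E'
from plant import monitor, eyes, ticket
import cv2
print(monitor.read_state())
for n in("top","side","wrist"):
    print(n,eyes.camera_model(n)); cv2.imwrite(f"pics/{n}0.png",eyes.read_camera(n))
E
```

```text
pics
{'t': 0.0, 'q': array([ 1.11459399e+00,  1.31105183e-01,  1.48924123e+00, -1.78685564e-05,
        1.52298665e+00, -8.54059043e-02]), 'dq': array([-2.00149539e-03, -2.14703074e-03, -5.12852644e-04,  7.08243535e-04,
        1.39384006e-03,  8.62419740e-05]), 'joint_torque': array([-1.39107860e-04, -5.59846795e+01, -4.91747618e+01,  7.68121378e-02,
        3.56419827e-02, -1.85162667e-04]), 'tool_pos': array([0.21714038, 0.55869041, 0.18804182]), 'orientation': array([-5.79030527e-01, -3.08731341e+00,  2.64131356e-03]), 'force': array([-0.81561147, -0.38564499,  0.51637153]), 'wrist_torque': array([ 0.06165269, -0.00753057,  0.02457088]), 'gripper_force': 0.0, 'opening': 0.09314784959196018}
top {'fx': 455.3621622722536, 'fy': 455.3621622722536, 'cx': 319.2338632739681, 'cy': 231.42152934504668, 'k1': -0.1108796899559249, 'rvec': array([ 2.13064453, -2.15485273,  0.10586339]), 'tvec': array([0.07491343, 0.55438791, 0.7679488 ])}
side {'fx': 494.9118990125639, 'fy': 494.9118990125639, 'cx': 316.5733863098961, 'cy': 240.26030767596433, 'k1': -0.0572726000541042, 'rvec': array([ 0.40535416, -2.80038507,  1.0995053 ]), 'tvec': array([0.53027684, 0.10058113, 0.89919236])}
wrist {'fx': 385.2997911673793, 'fy': 385.2997911673793, 'cx': 316.3430379710463, 'cy': 245.67913761399183, 'k1': -0.037575563490638696, 'rvec': array([-2.40845184, -1.64699268, -0.21483343]), 'tvec': array([-0.59984975, -0.03040758,  0.39028775])}
```

View pics/top0.png

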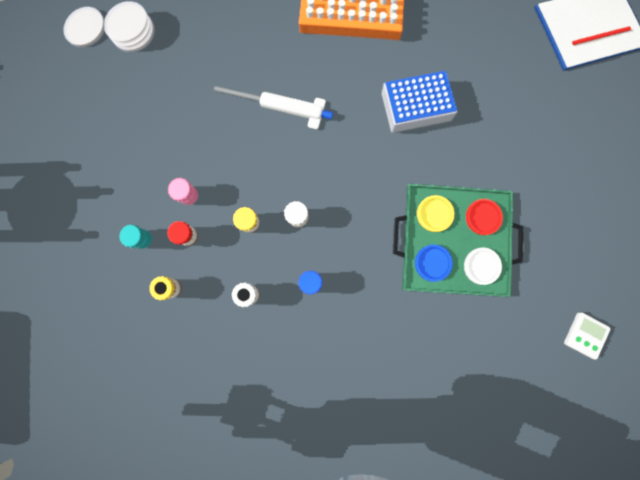

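View pics/side0.png

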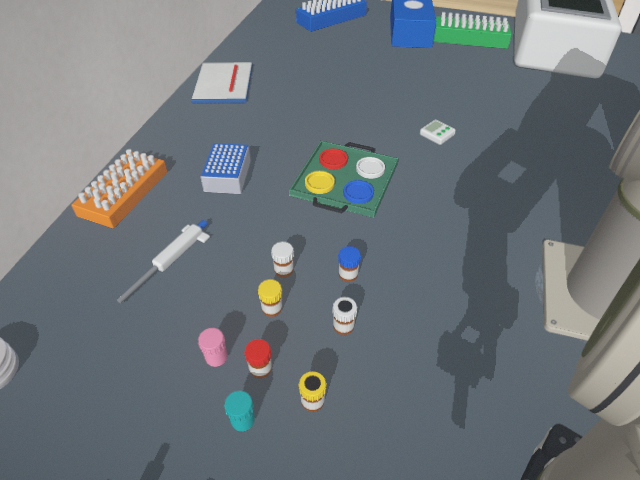

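The top view shows the lids at red (179,233), blue (310,283), yellow (245,219) and white (296,214). The spent jars are white (244,295) and yellow (162,288), and the decoys are pink (180,190) and turquoise (131,236). The wells are yellow (436,213), red (485,217), blue (434,263) and white (483,266). The side view shows the same objects, with the lids and their sides visible.

```bash
cat > h.py <<'E'
import numpy as np, cv2
def ray(m,uv):
    K=np.array([[m['fx'],0,m['cx']],[0,m['fy'],m['cy']],[0,0,1.]])
    R=cv2.Rodrigues(np.array(m['rvec']))[0]
    n=cv2.undistortPoints(np.array([[uv]],float),K,np.array([m['k1'],0,0,0.]))[0,0]
    d=R.T@np.array([n[0],n[1],1]); return -R.T@np.array(m['tvec']),d/np.linalg.norm(d)
def onplane(m,uv,z):
    c,d=ray(m,uv); return c+d*(z-c[2])/d[2]
def cross(m1,u1,m2,u2):
    c1,d1=ray(m1,u1); c2,d2=ray(m2,u2)
    s=np.linalg.lstsq(np.c_[d1,-d2],c2-c1,rcond=None)[0]
    a,b=c1+s[0]*d1,c2+s[1]*d2; return (a+b)/2,np.linalg.norm(a-b)
R={'red':[((0,120,90),(7,255,255)),((172,150,90),(180,255,255))],'blue':[((105,150,90),(125,255,255))],
 'yellow':[((22,130,120),(34,255,255))],'white':[((0,0,165),(180,50,255))]}
def mask(im,c):
    h=cv2.cvtColor(im,cv2.COLOR_BGR2HSV); m=0
    for lo,hi in R[c]: m=m|cv2.inRange(h,lo,hi)
    return m
def blob(im,c,near,rad=25,hull=True):
    "hull centroid, area, bbox of the blob nearest to 'near'"
    cs,_=cv2.findContours(mask(im,c),cv2.RETR_EXTERNAL,cv2.CHAIN_APPROX_NONE)
    best=None
    for k in cs:
        k=cv2.convexHull(k); M=cv2.moments(k)
        if M['m00']<40: continue
        p=np.array([M['m10'],M['m01']])/M['m00']
        if np.hypot(*(p-near))<rad and (best is None or M['m00']>best[1]): best=(p,M['m00'],cv2.boundingRect(k))
    return best
E
python3 - <<'E'
from plant import eyes
from h import *
np.set_printoptions(precision=4,suppress=True)
t,s=cv2.imread('pics/top0.png'),cv2.imread('pics/side0.png'); mt,ms=eyes.camera_model('top'),eyes.camera_model('side')
L=[('jar','red',(179,233),(258,351)),('jar','blue',(310,283),(349,257)),('jar','yellow',(245,219),(270,291)),('jar','white',(296,214),(283,251)),
('spent','white',(244,295),(345,308)),('spent','yellow',(162,288),(312,384)),
('well','red',(485,217),(334,158)),('well','blue',(434,263),(359,191)),('well','yellow',(436,213),(320,182)),('well','white',(483,266),(371,167))]
for k,c,a,b in L:
    A,B=blob(t,c,a,12),blob(s,c,b,12)
    p,e=cross(mt,A[0],ms,B[0])
    print(k,c,A[0],A[1:],B[0],B[1:],'X',p,'gap %.4f'%e, 'plane',onplane(mt,A[0],.02 if k=='well' else .057)[:2])
E
```

```text
jar red [179.3606 232.4623] (416.0, (168, 221, 24, 23)) [257.6112 352.5201] (552.5, (245, 339, 26, 28)) X [0.5548 0.3161 0.0494] gap 0.0002 plane [0.5539 0.3135]
jar blue [309.9735 282.0108] (403.0, (299, 271, 23, 23)) [349.0289 256.6378] (369.5, (338, 246, 23, 22)) X [0.4663 0.085  0.0498] gap 0.0002 plane [0.4661 0.0846]
jar yellow [245.0238 218.8048] (392.0, (234, 208, 23, 23)) [269.5421 291.2837] (443.0, (258, 280, 24, 24)) X [0.5779 0.1987 0.0485] gap 0.0004 plane [0.5764 0.197 ]
jar white [295.3869 212.7378] (454.5, (283, 201, 25, 25)) [281.7542 252.3485] (363.5, (271, 242, 22, 22)) X [0.5869 0.1097 0.0497] gap 0.0000 plane [0.5857 0.1091]
spent white [243.3612 294.4179] (485.0, (231, 282, 26, 26)) [344.0297 314.0097] (668.0, (333, 297, 24, 36)) X [0.4455 0.202  0.0398] gap 0.0003 plane [0.4458 0.1987]
spent yellow [161.9709 287.8169] (401.5, (151, 277, 23, 23)) [312.1322 385.9233] (625.5, (299, 371, 28, 31)) X [0.4575 0.3453 0.049 ] gap 0.0001 plane [0.4574 0.3422]
well red [483.911  216.6418] (1018.5, (466, 199, 37, 36)) [332.9985 158.478 ] (446.0, (319, 149, 29, 20)) X [ 0.5821 -0.2339  0.0103] gap 0.0002 plane [ 0.5804 -0.2306]
well blue [433.4222 262.572 ] (1054.5, (415, 245, 38, 36)) [357.9922 191.5457] (558.0, (343, 180, 31, 24)) X [ 0.4992 -0.1366  0.0106] gap 0.0003 plane [ 0.4985 -0.1345]
well yellow [435.2346 213.3809] (1019.5, (417, 196, 37, 36)) [319.2486 181.8799] (523.0, (305, 171, 30, 23)) X [ 0.5891 -0.1435  0.0107] gap 0.0004 plane [ 0.5874 -0.1414]
well white [482.5286 265.82  ] (1103.5, (464, 247, 38, 38)) [369.9689 167.3169] (477.5, (356, 157, 29, 22)) X [ 0.4919 -0.2265  0.0102] gap 0.0005 plane [ 0.4912 -0.2233]
```

Call:
arm_command:
  deltas:
    - [[2.8, -2.0, 0, 0, 0, 0], [2.8, -2.0, 0, 0, 0, 0], [2.8, -2.0, 0, 0, 0, 0], [2.8, -2.0, 0, 0, 0, 0], [2.8, -2.0, 0, 0, 0, 0], [2.8, -2.0, 0, 0, 0, 0], [2.8, -2.0, -1, 0, 0, 0], [2.8, -2.1, -1, 0, 0, 0], [2.8, -2.1, -1, 0, 0, 0], [2.8, -2.1, -1, 0, 0, 0], [2.8, -2.1, -1, 0, 0, 0], [2.9, -2.1, -1, 0, 0, 0]]
  gripper: 0.35
  squeeze: 15

```text
t: 1.15
tool_pos: [0.5553, 0.3129, 0.1282]
orientation: [-0.579, -3.087, 0.0]
force: [0.8, 0.3, -0.1]
opening: 0.0631
gripper_force: 0.0
```

Run:
```python
from plant import eyes
from h import *
m=eyes.camera_model('wrist'); im=eyes.read_camera('wrist'); cv2.imwrite('pics/w1.png',im)
for c in('red','yellow'):
    for k in cv2.findContours(mask(im,c),cv2.RETR_EXTERNAL,cv2.CHAIN_APPROX_NONE)[0]:
        if cv2.contourArea(k)>300:
            (u,v),r=cv2.minEnclosingCircle(k); print(c,u,v,r,onplane(m,(u,v),.06))
```

```text
red 317.47271728515625 241.70396423339844 28.334436416625977 [0.55275018 0.31541765 0.06      ]
yellow 185.0 316.5 26.215553283691406 [0.57068139 0.20169841 0.06      ]
yellow 303.98175048828125 96.2080307006836 30.3349666595459 [0.45902113 0.34247329 0.06      ]
```

View pics/w1.png

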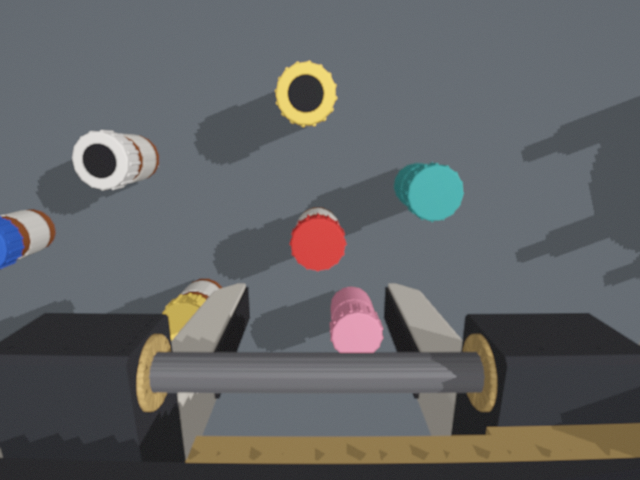

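The wrist view shows the red lid at (317,242), with pink at (356,325) and turquoise at (435,190), both clear of the finger paths. Casting the red pixel onto the lid plane gives (0.553, 0.315), which agrees with the two-view fix.

Call:
arm_command:
  deltas:
    - [[-0.2, 0.2, -2.4, 0, 0, 0], [0, 0, -2.4, 0, 0, 0], [0, 0, -2.4, 0, 0, 0], [0, 0, -1.5, 0, 0, 0], [0, 0, -1, 0, 0, 0], [0, 0, 0, 0, 0, 0]]

```text
t: 1.7
tool_pos: [0.5503, 0.3153, 0.0288]
orientation: [-0.578, -3.084, 0.005]
force: [-0.2, 0.2, 0.6]
opening: 0.0626
gripper_force: 0.0
```

Call:
arm_command:
  deltas:
    - [[0, 0, 0, 0, 0, 0], [0, 0, 0, 0, 0, 0], [0, 0, 0, 0, 0, 0], [0, 0, 0, 0, 0, 0], [0, 0, 0, 0, 0, 0], [0, 0, 0, 0, 0, 0]]
  gripper: -1

```text
t: 2.2
tool_pos: [0.5528, 0.3164, 0.0328]
orientation: [0.579, 3.087, 0.001]
force: [-0.6, -0.0, -0.8]
opening: 0.0276
gripper_force: 0.0
```

Run:
```python
from plant import eyes,monitor
from h import *
s=monitor.read_state(); print(s['tool_pos'],s['opening'],s['gripper_force'],s['force'])
a=eyes.read_camera('wrist'); b=eyes.read_camera('side'); 
s=monitor.read_state(); print(s['tool_pos'],s['opening'],s['gripper_force'])
cv2.imwrite('pics/w2.png',np.hstack([cv2.resize(a,(480,360)),cv2.resize(b[300:460,180:340],(320,320)).repeat(1,0) if 0 else cv2.copyMakeBorder(cv2.resize(b[300:460,180:340],(320,320)),20,20,0,0,0)]))
```

```text
[0.55279802 0.31643965 0.03275442] 0.027643840812337096 0.0 [-0.59431288 -0.03431197 -0.83611677]
[0.55255936 0.31631983 0.03237533] 0.01938249512384754 0.0
```

View pics/w2.png

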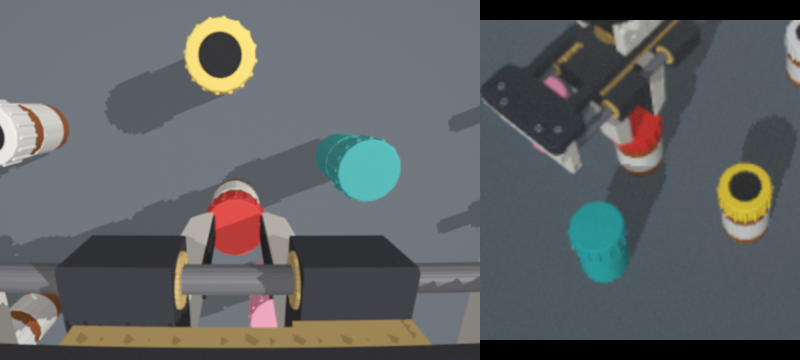

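Run:
```python
from plant import eyes,monitor
from h import *
m=eyes.camera_model('wrist'); s=monitor.read_state()
R=cv2.Rodrigues(np.array(m['rvec']))[0]; print('cam',-R.T@m['tvec'],'axis',R[2], s['tool_pos'],s['opening'],s['t'])
K=np.array([[m['fx'],0,m['cx']],[0,m['fy'],m['cy']],[0,0,1.]])
T=cv2.Rodrigues(s['orientation'])[0]
P=np.array([s['tool_pos']+T@np.array(v) for v in([0,0,0],[0,.02,0],[0,-.02,0],[0,0,-.019],[0.0075,0,0],[-.0075,0,0])])
print(cv2.projectPoints(P,m['rvec'],m['tvec'],K,np.array([m['k1'],0,0,0.]))[0][:,0])
im=eyes.read_camera('wrist'); cv2.imwrite('pics/w3.png',cv2.resize(im[200:400,180:460],(800,571)))
t=eyes.read_camera('top'); print(blob(t,'red',(179,233),15))
print(monitor.read_state()['opening'])
```

```text
cam [0.48650536 0.34252313 0.22845668] axis [ 0.24120911 -0.09306706 -0.96600036] [0.55255936 0.31631983 0.03237533] 0.01938249512384754 2.3
[[315.20927074 278.9536831 ]
 [352.27218384 278.91690229]
 [278.14645259 278.96729056]
 [315.11850626 292.14106596]
 [315.1904686  265.71195504]
 [315.22781561 291.94226717]]
None
0.011612252400627961
```

View pics/w3.png

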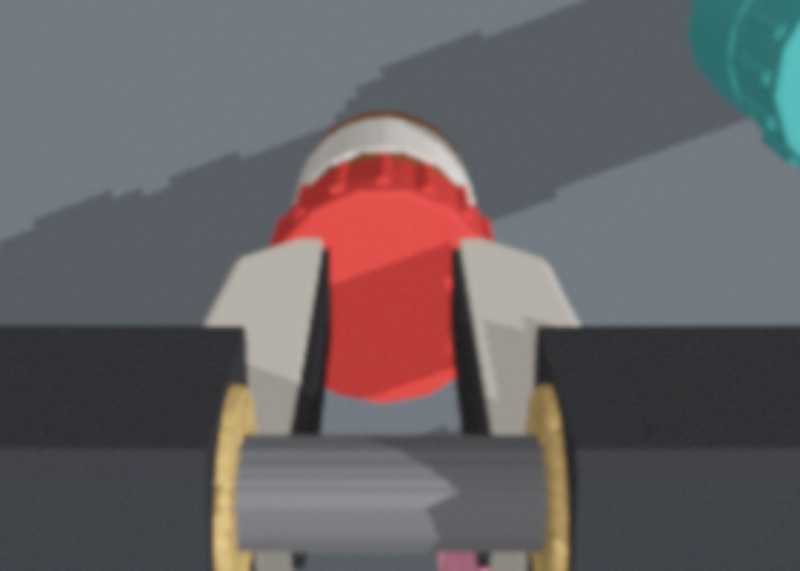

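The wrist crop shows the fingers overlapping the edges of the red lid, with a gap between them narrower than the lid. They seem to be above the lid or beside it, so I'll check the side view.

Run:
```python
from plant import eyes,monitor
from h import *
im=eyes.read_camera('side'); m=eyes.camera_model('side'); s=monitor.read_state(); print(s['tool_pos'],s['opening'])
K=np.array([[m['fx'],0,m['cx']],[0,m['fy'],m['cy']],[0,0,1.]])
p=cv2.projectPoints(np.array([s['tool_pos'],[.5535,.315,.06],[.5535,.315,0]]),m['rvec'],m['tvec'],K,np.array([m['k1'],0,0,0.]))[0][:,0]; print(p,(p-[180,280])*5)
cv2.imwrite('pics/s3.png',cv2.resize(im[280:400,180:340],(800,600),interpolation=cv2.INTER_CUBIC))
```

```text
[0.55238839 0.31622804 0.03206489] 0.007224687487889269
[[259.95595957 358.6036529 ]
 [257.98665397 348.60959799]
 [261.29551577 367.67161212]] [[399.77979787 393.01826449]
 [389.93326987 343.04798997]
 [406.47757883 438.3580606 ]]
```

View pics/s3.png

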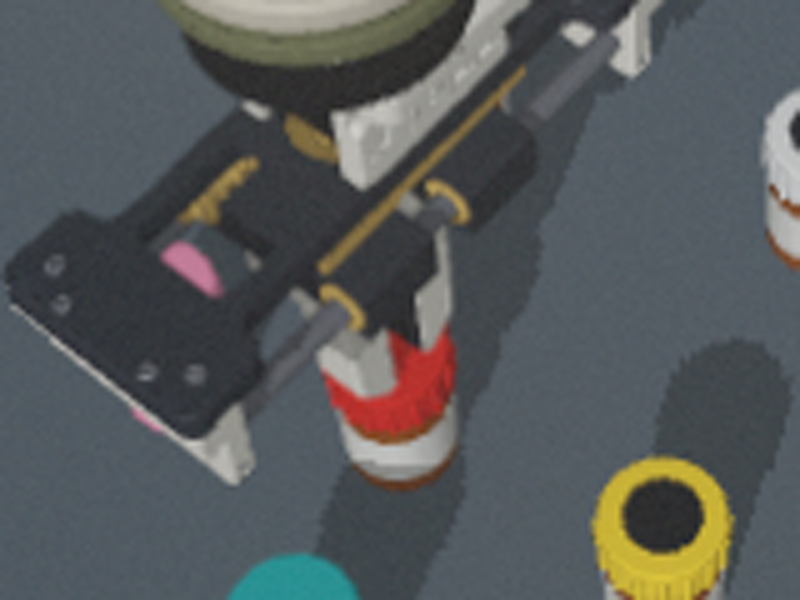

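Run:
```python
from plant import eyes,monitor
from h import *
w,sd=eyes.camera_model('wrist'),eyes.camera_model('side')
c,_=ray(sd,(300,300));print('sidecam',c)
print('lid top centre',cross(w,(180+392/2.857,200+295/2.857),sd,(180+390/5,280+343/5)))
a=eyes.read_camera('wrist');b=eyes.read_camera('side')
print(monitor.read_state()['opening'])
A=cv2.resize(a[220:340,260:380],(400,400),interpolation=cv2.INTER_CUBIC);B=cv2.resize(b[300:380,220:300],(400,400),interpolation=cv2.INTER_CUBIC)
cv2.imwrite('pics/x4.png',np.hstack([A,B]))
```

```text
sidecam [0.35488863 0.66638617 0.72790145]
lid top centre (array([0.55244285, 0.317245  , 0.06459389]), np.float64(0.0006454892602664747))
0.0015415961693512178
```

View pics/x4.png

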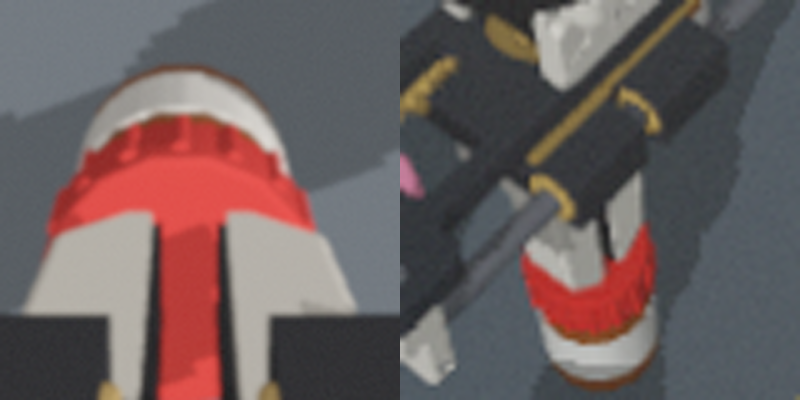

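Run:
```python
from plant import eyes,monitor
from h import *
w,sd=eyes.camera_model('wrist'),eyes.camera_model('side')
print(cross(w,(327.5,284),sd,(260.6,352.4)),cross(w,(358,292),sd,(246,352)))
print(cross(w,(316,284),sd,(261.5,352)))
s=monitor.read_state();print(s['tool_pos'],s['q'],s['opening'],s['gripper_force'],s['t'])
```

```text
(array([0.54404041, 0.32539159, 0.07010001]), np.float64(0.0006952308910577179)) (array([0.55758247, 0.33543893, 0.07395186]), np.float64(0.013418004919851512))
(array([0.54566362, 0.31938478, 0.060491  ]), np.float64(0.0008370974743300724))
[0.5523543  0.31622788 0.03202152] [ 4.39447806e-01  3.47218038e-01  1.53084793e+00 -2.95518573e-05
  1.26362075e+00 -7.60582497e-01] 0.0015415961693512178 0.0 2.55
```

Triangulating the fingertips puts them just above the lid at z ≈ 0.065, although the state reports 0.032. The wrist image scale agrees: a 63 mm opening spans about 145 px. So the real tips sit roughly 35 mm above the reported TCP. The fingers closed above the lid without touching it. I'll open, go lower with a guard on the force, and look again.

Call:
arm_command:
  deltas:
    - [[0, 0, 0, 0, 0, 0], [0, 0, 0, 0, 0, 0], [0, 0, 0, 0, 0, 0], [0, 0, 0, 0, 0, 0], [0, 0, 0, 0, 0, 0], [0, 0, 0, 0, 0, 0]]
  gripper: 0.35

```text
t: 3.05
tool_pos: [0.5524, 0.3162, 0.032]
orientation: [-0.579, -3.088, 0.0]
force: [-0.1, -0.1, -1.3]
opening: 0.0369
gripper_force: 0.0
```

Call:
arm_command:
  deltas:
    - [[0.1, 0, -0.8, 0, 0, 0], [0, 0, -0.8, 0, 0, 0], [0, 0, -0.6, 0, 0, 0], [0, 0, 0, 0, 0, 0]]

```text
t: 3.38
tool_pos: [0.5522, 0.3156, 0.0081]
orientation: [-0.579, -3.086, 0.002]
force: [-0.1, -0.1, -0.8]
opening: 0.0611
gripper_force: 0.0
```

Run:
```python
from plant import eyes,monitor
from h import *
s=monitor.read_state();print(s['tool_pos'],s['opening'],s['force'])
a=eyes.read_camera('wrist');b=eyes.read_camera('side')
A=cv2.resize(a[220:340,260-20:380+20],(533,400),interpolation=cv2.INTER_CUBIC);B=cv2.resize(b[310:390,225:278],(265,400),interpolation=cv2.INTER_CUBIC)
cv2.imwrite('pics/x5.png',np.hstack([A,B]))
```

```text
[0.55221586 0.31563608 0.00812757] 0.061104424139142764 [-0.14460858 -0.14634685 -0.84943239]
```

View pics/x5.png

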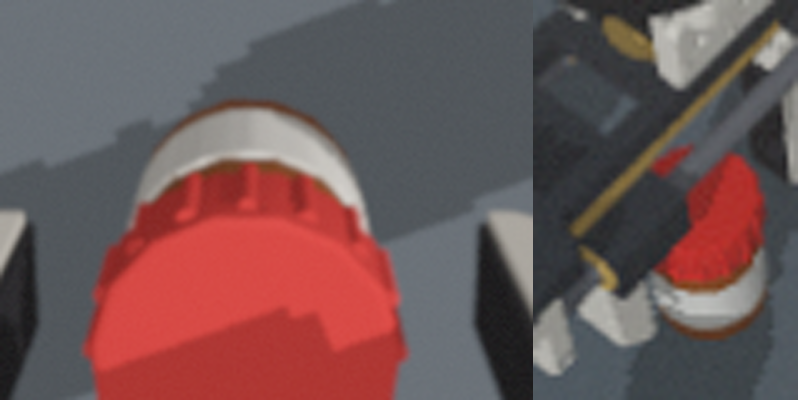

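The wrist crop shows the red jar centred between the open fingers, whose inner edges are at crop columns 37 and 475 with the jar at 247. I'll go down another 9 mm and close.

Call:
arm_command:
  deltas:
    - [[0, 0, -0.5, 0, 0, 0], [0, 0, -0.4, 0, 0, 0], [0, 0, 0, 0, 0, 0]]

```text
t: 3.73
tool_pos: [0.5527, 0.3159, -0.0002]
orientation: [-0.579, -3.086, 0.001]
force: [-1.4, -0.4, -0.6]
opening: 0.0627
gripper_force: 0.0
```

Call:
arm_command:
  deltas:
    - [[0, 0, 0, 0, 0, 0], [0, 0, 0, 0, 0, 0], [0, 0, 0, 0, 0, 0], [0, 0, 0, 0, 0, 0], [0, 0, 0, 0, 0, 0], [0, 0, 0, 0, 0, 0]]
  gripper: -1

```text
t: 4.23
tool_pos: [0.5535, 0.3163, 0.0012]
orientation: [0.579, 3.087, 0.0]
force: [0.3, -0.3, 0.6]
opening: 0.039
gripper_force: 15.0
```

Call:
arm_command:
  deltas:
    - [[0, 0, 2.5, 0, 0, 0], [0, 0, 4, 0, 0, 0], [0, 0, 4, 0, 0, 0], [0, -1.4, 0, 0, 0, 0], [0.2, -3.4, 0, 0, 0, 0], [0.2, -3.4, 0, 0, 0, 0], [0.2, -3.4, 0, 0, 0, 0], [0.2, -3.4, 0, 0, 0, 0], [0.2, -3.4, 0, 0, 0, 0], [0.2, -3.4, 0, 0, 0, 0], [0.2, -3.4, 0, 0, 0, 0], [0.2, -3.4, 0, 0, 0, 0]]

```text
t: 5.23
tool_pos: [0.5692, 0.0286, 0.106]
orientation: [0.579, 3.087, 0.0]
force: [0.4, 0.7, -1.3]
opening: 0.0387
gripper_force: 15.0
```

Call:
arm_command:
  deltas:
    - [[0.2, -3.4, 0, 0, 0, 0], [0.2, -3.4, 0, 0, 0, 0], [0.2, -3.4, 0, 0, 0, 0], [0.2, -3.4, 0, 0, 0, 0], [0.2, -3.4, 0, 0, 0, 0], [0.2, -3.4, 0, 0, 0, 0], [0, -3.0, 0, 0, 0, 0], [0, -2.4, 0, 0, 0, 0], [0, -1, 0, 0, 0, 0], [0, 0, 0, 0, 0, 0]]

```text
t: 6.07
tool_pos: [0.5809, -0.2401, 0.1058]
orientation: [-0.584, -3.087, 0.001]
force: [-0.4, 0.2, -0.6]
opening: 0.0387
gripper_force: 15.0
```

Call:
arm_command:
  deltas:
    - [[0, 0.7, -2.5, 0, 0, 0], [0, 0, -2.5, 0, 0, 0], [0, 0, -2, 0, 0, 0], [0, 0, -1, 0, 0, 0], [0, 0, -0.6, 0, 0, 0], [0, 0, -0.4, 0, 0, 0], [0, 0, 0, 0, 0, 0], [0, 0, 0, 0, 0, 0]]

```text
t: 6.73
tool_pos: [0.5823, -0.2309, 0.0173]
orientation: [0.578, 3.086, -0.001]
force: [-0.8, 0.4, -1.1]
opening: 0.0389
gripper_force: 15.0
```

Call:
arm_command:
  deltas:
    - [[0, -0.1, -0.2, 0, 0, 0], [0, 0, -0.2, 0, 0, 0], [0, 0, 0, 0, 0, 0], [0, 0, 0, 0, 0, 0]]

```text
t: 7.07
tool_pos: [0.5815, -0.232, 0.0123]
orientation: [0.579, 3.087, -0.0]
force: [-0.2, 0.4, -0.8]
opening: 0.0388
gripper_force: 15.0
```

Run:
```python
from plant import eyes,monitor
from h import *
s=monitor.read_state();print(s['tool_pos'],s['force'])
m=eyes.camera_model('wrist');a=eyes.read_camera('wrist');b=eyes.read_camera('side')
B=cv2.resize(b[130:230,270:403],(400,300),interpolation=cv2.INTER_CUBIC)
cv2.imwrite('pics/x6.png',np.hstack([cv2.resize(a,(400,300)),B]))
```

```text
[ 0.58154029 -0.23200074  0.01233639] [-0.19961023  0.35203481 -0.76380639]
```

View pics/x6.png

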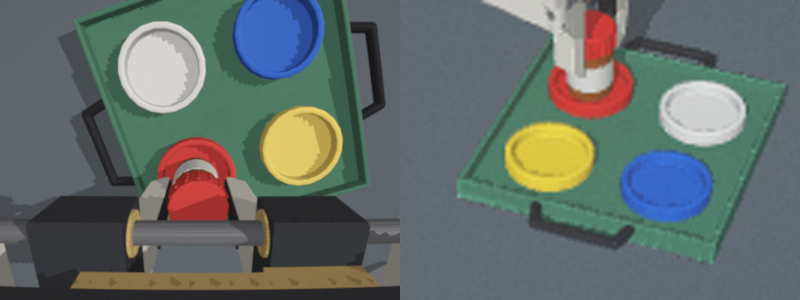

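The side crop shows the red jar standing inside the red well. Next I release it and go for the white jar.

Call:
arm_command:
  deltas:
    - [[0, 0, 0, 0, 0, 0], [0, 0, 0, 0, 0, 0], [0, 0, 0, 0, 0, 0], [0, 0, 0, 0, 0, 0], [0, 0, 0, 0, 0, 0], [0, 0, 1.5, 0, 0, 0], [0, 0, 4, 0, 0, 0], [0, 0, 4, 0, 0, 0], [0, 3, 0, 0, 0, 0], [0, 3.5, 0, 0, 0, 0], [0, 3.5, 0, 0, 0, 0]]
  gripper: 0.35

```text
t: 8.08
tool_pos: [0.5821, -0.1316, 0.1085]
orientation: [0.582, 3.085, -0.0]
force: [0.5, 0.1, -0.9]
opening: 0.0627
gripper_force: 0.0
```

Call:
arm_command:
  deltas:
    - [[0.1, 3.5, 0, 0, 0, 0], [0.1, 3.5, 0, 0, 0, 0], [0.1, 3.5, 0, 0, 0, 0], [0.1, 3.5, 0, 0, 0, 0], [0.1, 3.5, 0, 0, 0, 0], [0, 3.5, 0, 0, 0, 0], [0, 2, 0, 0, 0, 0], [0, 1.2, 0, 0, 0, 0], [0, 0, 0, 0, 0, 0]]

```text
t: 8.83
tool_pos: [0.5862, 0.1125, 0.107]
orientation: [-0.575, -3.089, -0.001]
force: [0.3, 0.3, 0.4]
opening: 0.0627
gripper_force: 0.0
```

Run:
```python
from plant import eyes,monitor
from h import *
s=monitor.read_state();print(s['tool_pos'],s['opening'],s['force'])
m=eyes.camera_model('wrist');a=eyes.read_camera('wrist')
for c in('white','yellow','blue'):
    for k in cv2.findContours(mask(a,c),cv2.RETR_EXTERNAL,cv2.CHAIN_APPROX_NONE)[0]:
        if cv2.contourArea(k)>300:
            (u,v),r=cv2.minEnclosingCircle(k); print(c,u,v,r,onplane(m,(u,v),.06))
mt=eyes.camera_model('top');t=eyes.read_camera('top');A=blob(t,'red',(485,217),25)
print(A,onplane(mt,(480,217),.06)); cv2.imwrite('pics/t7.png',t)
cs=[k for k in cv2.findContours(mask(t,'red')[190:245,455:515],cv2.RETR_LIST,cv2.CHAIN_APPROX_NONE)[0]]
for k in cs: print(cv2.minEnclosingCircle(k),cv2.contourArea(k))
```

```text
[0.58621859 0.11246997 0.10704599] 0.06266727787340622 [0.25754082 0.32638907 0.39466335]
white 352.5 428.5 12.90358829498291 [0.72415536 0.08920981 0.06      ]
white 425.0 312.0 43.41668701171875 [0.65186121 0.16796589 0.06      ]
white 211.5 310.5 41.309906005859375 [0.59787543 0.03151019 0.06      ]
white 310.0605163574219 250.43374633789062 33.7967529296875 [0.58237906 0.11025248 0.06      ]
white 366.0 1.0 28.0179500579834 [0.45716093 0.19318574 0.06      ]
yellow 25.5 326.0 29.09047508239746 [ 0.5614839  -0.09845372  0.06      ]
yellow 432.5 193.5 31.945363998413086 [0.5754702  0.19618118 0.06      ]
blue 1.5 248.5 37.530086517333984 [ 0.50642217 -0.0827517   0.06      ]
blue 202.0 90.5 36.47269058227539 [0.467209   0.08623892 0.06      ]
(array([485.29448224, 215.88979592]), 1102.5, (466, 199, 40, 36)) [ 0.57362689 -0.21004028  0.06      ]
((29.5, 26.0), 10.594910621643066) 137.0
((31.0, 25.0), 20.61562728881836) 1076.0
```

Call:
arm_command:
  deltas:
    - [[0, -0.3, -2.5, 0, 0, 0], [0, 0, -2.5, 0, 0, 0], [0, 0, -2.5, 0, 0, 0], [0, 0, -1.8, 0, 0, 0], [0, 0, -0.9, 0, 0, 0], [0, 0, -0.5, 0, 0, 0], [0, 0, 0, 0, 0, 0]]

```text
t: 9.52
tool_pos: [0.586, 0.106, -0.0007]
orientation: [-0.581, -3.086, 0.001]
force: [0.2, 0.5, 0.0]
opening: 0.0625
gripper_force: 0.0
```

Call:
arm_command:
  deltas:
    - [[0, 0, 0, 0, 0, 0], [0, 0, 0, 0, 0, 0], [0, 0, 0, 0, 0, 0], [0, 0, 0, 0, 0, 0], [0, 0, 0, 0, 0, 0], [0, 0, 0, 0, 0, 0]]
  gripper: -1

```text
t: 10.02
tool_pos: [0.5873, 0.1073, 0.0011]
orientation: [0.578, 3.086, 0.001]
force: [-1.1, -0.2, 5.6]
opening: 0.0386
gripper_force: 15.0
```

Call:
arm_command:
  deltas:
    - [[0, 0, 2.5, 0, 0, 0], [0, 0, 4, 0, 0, 0], [0, 0, 4, 0, 0, 0], [-0.6, -2, 0, 0, 0, 0], [-1, -3.4, 0, 0, 0, 0], [-1, -3.4, 0, 0, 0, 0], [-1, -3.4, 0, 0, 0, 0], [-1, -3.4, 0, 0, 0, 0], [-1, -3.4, 0, 0, 0, 0], [-1, -3.4, 0, 0, 0, 0], [-1, -3.4, 0, 0, 0, 0], [-1, -3.4, 0, 0, 0, 0]]

```text
t: 11.02
tool_pos: [0.4995, -0.1861, 0.105]
orientation: [0.579, 3.088, 0.0]
force: [0.3, 0.9, -0.8]
opening: 0.0386
gripper_force: 15.0
```

Call:
arm_command:
  deltas:
    - [[-0.5, -2.4, 0, 0, 0, 0], [-0.2, -1.2, 0, 0, 0, 0], [0, 0, -2, 0, 0, 0], [0, 0, -2.5, 0, 0, 0], [0, 0, -2, 0, 0, 0], [0, 0, -1, 0, 0, 0], [0, 0, 0, 0, 0, 0], [0, 0, 0, 0, 0, 0]]

```text
t: 11.68
tool_pos: [0.4933, -0.2201, 0.0299]
orientation: [-0.578, -3.087, -0.001]
force: [0.1, -0.2, 0.0]
opening: 0.0386
gripper_force: 15.0
```

Call:
arm_command:
  deltas:
    - [[-0.2, -0.4, -0.8, 0, 0, 0], [0, 0, -0.5, 0, 0, 0], [0, 0, -0.4, 0, 0, 0], [0, 0, 0, 0, 0, 0], [0, 0, 0, 0, 0, 0]]

```text
t: 12.1
tool_pos: [0.4913, -0.2247, 0.013]
orientation: [-0.579, -3.087, -0.0]
force: [-0.1, -0.1, 0.0]
opening: 0.0388
gripper_force: 15.0
```

Call:
arm_command:
  deltas:
    - [[0, 0, -0.1, 0, 0, 0], [0, 0, 0, 0, 0, 0], [0, 0, 0, 0, 0, 0], [0, 0, 0, 0, 0, 0], [0, 0, 0, 0, 0, 0], [0, 0, 1.5, 0, 0, 0], [0, 0, 4, 0, 0, 0], [0, 0, 4, 0, 0, 0], [0.5, 2.3, 0, 0, 0, 0], [0.7, 3.5, 0, 0, 0, 0], [0.7, 3.5, 0, 0, 0, 0], [0.7, 3.5, 0, 0, 0, 0]]
  gripper: 0.35

```text
t: 13.1
tool_pos: [0.5177, -0.0957, 0.1076]
orientation: [0.581, 3.086, -0.0]
force: [1.2, -0.3, -0.2]
opening: 0.063
gripper_force: 0.0
```

Call:
arm_command:
  deltas:
    - [[0.7, 3.5, 0, 0, 0, 0], [0.7, 3.5, 0, 0, 0, 0], [0.7, 3.5, 0, 0, 0, 0], [0.7, 3.5, 0, 0, 0, 0], [0.7, 3.5, 0, 0, 0, 0], [0.7, 3.5, 0, 0, 0, 0], [0.8, 3.5, 0, 0, 0, 0], [0.6, 3, 0, 0, 0, 0], [0.4, 1.7, 0, 0, 0, 0], [0.4, 0.3, 0, 0, 0, 0], [0, 0, 0, 0, 0, 0], [0, 0, 0, 0, 0, 0]]

```text
t: 14.1
tool_pos: [0.5814, 0.1975, 0.1068]
orientation: [-0.579, -3.087, 0.001]
force: [0.6, -0.4, 0.9]
opening: 0.0627
gripper_force: 0.0
```

Run:
```python
from plant import eyes,monitor
from h import *
s=monitor.read_state();print(s['tool_pos'],s['opening'],s['force'])
m=eyes.camera_model('wrist');a=eyes.read_camera('wrist')
for k in cv2.findContours(mask(a,'yellow'),cv2.RETR_EXTERNAL,cv2.CHAIN_APPROX_NONE)[0]:
        if cv2.contourArea(k)>300:
            (u,v),r=cv2.minEnclosingCircle(k); print(u,v,r,onplane(m,(u,v),.06))
```

```text
[0.58135267 0.1975262  0.1068239 ] 0.06270127528062873 [ 0.59019024 -0.36711679  0.88689326]
313.5322570800781 245.9516143798828 30.05320167541504 [0.57545409 0.19850728 0.06      ]
467.0 0.0 26.000099182128906 [0.47232736 0.33250428 0.06      ]
```

Two-view fix and wrist view agree on yellow at about (0.5765, 0.198). I'll shift x by −0.5 cm and descend.

Call:
arm_command:
  deltas:
    - [[-0.5, 0.1, -2.5, 0, 0, 0], [0, 0, -2.5, 0, 0, 0], [0, 0, -2.5, 0, 0, 0], [0, 0, -1.8, 0, 0, 0], [0, 0, -0.9, 0, 0, 0], [0, 0, -0.5, 0, 0, 0], [0, 0, 0, 0, 0, 0]]

```text
t: 14.73
tool_pos: [0.5759, 0.1982, -0.0006]
orientation: [-0.581, -3.086, 0.001]
force: [-0.2, 0.2, -0.4]
opening: 0.0626
gripper_force: 0.0
```

Call:
arm_command:
  deltas:
    - [[0, 0, 0, 0, 0, 0], [0, 0, 0, 0, 0, 0], [0, 0, 0, 0, 0, 0], [0, 0, 0, 0, 0, 0], [0, 0, 0, 0, 0, 0], [0, 0, 0, 0, 0, 0]]
  gripper: -1

```text
t: 15.23
tool_pos: [0.5772, 0.1994, 0.0011]
orientation: [0.579, 3.086, 0.001]
force: [-1.0, 0.1, 4.7]
opening: 0.0385
gripper_force: 15.0
```

Call:
arm_command:
  deltas:
    - [[0, 0, 2.5, 0, 0, 0], [0, 0, 4, 0, 0, 0], [0, 0, 4, 0, 0, 0], [0, -2, 0, 0, 0, 0], [0.1, -3.4, 0, 0, 0, 0], [0.1, -3.4, 0, 0, 0, 0], [0.1, -3.4, 0, 0, 0, 0], [0.1, -3.4, 0, 0, 0, 0], [0.1, -3.4, 0, 0, 0, 0], [0.1, -3.4, 0, 0, 0, 0], [0.1, -3.4, 0, 0, 0, 0], [0.1, -3.4, 0, 0, 0, 0]]

```text
t: 16.23
tool_pos: [0.584, -0.0943, 0.1049]
orientation: [-0.579, -3.088, -0.0]
force: [0.1, 0.2, -0.3]
opening: 0.0384
gripper_force: 15.0
```

Call:
arm_command:
  deltas:
    - [[0.2, -3, 0, 0, 0, 0], [0.1, -2, 0, 0, 0, 0], [0, 0, -2, 0, 0, 0], [0, 0, -2.5, 0, 0, 0], [0, 0, -2, 0, 0, 0], [0, 0, -1, 0, 0, 0], [0, 0, 0, 0, 0, 0], [0, 0, 0, 0, 0, 0]]

```text
t: 16.9
tool_pos: [0.587, -0.1425, 0.0299]
orientation: [-0.578, -3.087, -0.0]
force: [0.3, 0.9, 0.2]
opening: 0.039
gripper_force: 15.0
```

Call:
arm_command:
  deltas:
    - [[0.1, 0, -0.8, 0, 0, 0], [0, 0, -0.6, 0, 0, 0], [0, 0, -0.4, 0, 0, 0], [0, 0, 0, 0, 0, 0], [0, 0, 0, 0, 0, 0]]

```text
t: 17.32
tool_pos: [0.5885, -0.1427, 0.0121]
orientation: [0.579, 3.088, 0.0]
force: [0.3, -0.2, -0.8]
opening: 0.0386
gripper_force: 15.0
```

Call:
arm_command:
  deltas:
    - [[0, 0, 0, 0, 0, 0], [0, 0, 0, 0, 0, 0], [0, 0, 0, 0, 0, 0], [0, 0, 0, 0, 0, 0], [0, 0, 0, 0, 0, 0], [0, 0, 1.5, 0, 0, 0], [0, 0, 4, 0, 0, 0], [0, 0, 4, 0, 0, 0], [-1, 2, 0, 0, 0, 0], [-1.7, 3.1, 0, 0, 0, 0], [-1.7, 3.1, 0, 0, 0, 0], [-1.7, 3.1, 0, 0, 0, 0]]
  gripper: 0.35

```text
t: 18.32
tool_pos: [0.5268, -0.0289, 0.1074]
orientation: [0.581, 3.087, 0.0]
force: [0.5, 0.4, 0.0]
opening: 0.0625
gripper_force: 0.0
```

Call:
arm_command:
  deltas:
    - [[-1.7, 3.1, 0, 0, 0, 0], [-1.7, 3.1, 0, 0, 0, 0], [-1.4, 3, 0, 0, 0, 0], [-0.9, 1.6, 0, 0, 0, 0], [-0.4, 0.7, 0, 0, 0, 0], [0, 0, 0, 0, 0, 0], [0, 0, 0, 0, 0, 0]]

```text
t: 18.9
tool_pos: [0.4669, 0.0849, 0.1073]
orientation: [0.578, 3.087, -0.0]
force: [-0.1, 0.6, -0.6]
opening: 0.0628
gripper_force: 0.0
```

Run:
```python
from plant import eyes,monitor
from h import *
s=monitor.read_state();print(s['tool_pos'],s['opening'],s['force'])
m=eyes.camera_model('wrist');a=eyes.read_camera('wrist')
for k in cv2.findContours(mask(a,'blue'),cv2.RETR_EXTERNAL,cv2.CHAIN_APPROX_NONE)[0]:
        if cv2.contourArea(k)>300:
            (u,v),r=cv2.minEnclosingCircle(k); print(u,v,r,onplane(m,(u,v),.06))
```

```text
[0.4668703  0.08485928 0.10730247] 0.06279609402391405 [-0.14967556  0.63231324 -0.58080993]
314.3626708984375 250.8690948486328 30.057876586914062 [0.46442    0.08510234 0.06      ]
```

Call:
arm_command:
  deltas:
    - [[-0.1, 0, -2.5, 0, 0, 0], [0, 0, -2.5, 0, 0, 0], [0, 0, -2.5, 0, 0, 0], [0, 0, -1.8, 0, 0, 0], [0, 0, -0.9, 0, 0, 0], [0, 0, -0.5, 0, 0, 0], [0, 0, 0, 0, 0, 0]]

```text
t: 19.53
tool_pos: [0.4651, 0.0844, -0.0007]
orientation: [-0.581, -3.086, 0.001]
force: [-0.2, -0.6, -0.3]
opening: 0.0627
gripper_force: 0.0
```

Call:
arm_command:
  deltas:
    - [[0, 0, 0, 0, 0, 0], [0, 0, 0, 0, 0, 0], [0, 0, 0, 0, 0, 0], [0, 0, 0, 0, 0, 0], [0, 0, 0, 0, 0, 0], [0, 0, 0, 0, 0, 0]]
  gripper: -1

```text
t: 20.03
tool_pos: [0.4662, 0.0853, 0.0009]
orientation: [0.579, 3.086, 0.0]
force: [-0.6, -0.7, 4.6]
opening: 0.0388
gripper_force: 15.0
```

Call:
arm_command:
  deltas:
    - [[0, 0, 2.5, 0, 0, 0], [0, 0, 4, 0, 0, 0], [0, 0, 4, 0, 0, 0], [0.3, -2, 0, 0, 0, 0], [0.5, -3.2, 0, 0, 0, 0], [0.5, -3.2, 0, 0, 0, 0], [0.5, -3.2, 0, 0, 0, 0], [0.5, -3.2, 0, 0, 0, 0], [0.4, -3, 0, 0, 0, 0], [0.4, -2.8, 0, 0, 0, 0], [0.2, -1.5, 0, 0, 0, 0], [0, 0, 0, 0, 0, 0]]

```text
t: 21.03
tool_pos: [0.4984, -0.1387, 0.1049]
orientation: [0.584, 3.087, -0.001]
force: [-0.2, 0.7, 0.3]
opening: 0.0389
gripper_force: 15.0
```

Call:
arm_command:
  deltas:
    - [[0, 0, -2, 0, 0, 0], [0, 0, -2.5, 0, 0, 0], [0, 0, -2, 0, 0, 0], [0, 0, -1, 0, 0, 0], [0, 0, 0, 0, 0, 0], [0, 0, 0, 0, 0, 0]]

```text
t: 21.53
tool_pos: [0.4981, -0.1351, 0.03]
orientation: [-0.578, -3.087, -0.001]
force: [0.3, -0.0, -0.4]
opening: 0.0383
gripper_force: 15.0
```

Call:
arm_command:
  deltas:
    - [[0.1, 0, -0.8, 0, 0, 0], [0, 0, -0.6, 0, 0, 0], [0, 0, -0.4, 0, 0, 0], [0, 0, 0, 0, 0, 0], [0, 0, 0, 0, 0, 0]]

```text
t: 21.95
tool_pos: [0.4994, -0.1358, 0.0121]
orientation: [-0.579, -3.088, -0.0]
force: [-0.4, 0.9, -0.7]
opening: 0.0386
gripper_force: 15.0
```

Call:
arm_command:
  deltas:
    - [[0, 0, 0, 0, 0, 0], [0, 0, 0, 0, 0, 0], [0, 0, 0, 0, 0, 0], [0, 0, 0, 0, 0, 0], [0, 0, 0, 0, 0, 0], [0, 0, 1.5, 0, 0, 0], [0, 0, 4, 0, 0, 0], [0, 0, 4, 0, 0, 0], [-1, 2, 0, 0, 0, 0], [-1.5, 3.5, 0, 0, 0, 0], [-1.5, 3.5, 0, 0, 0, 0], [-1.5, 3.5, 0, 0, 0, 0]]
  gripper: 0.35

```text
t: 22.95
tool_pos: [0.4438, -0.0098, 0.1074]
orientation: [0.581, 3.087, 0.0]
force: [-0.4, 0.8, -0.7]
opening: 0.0628
gripper_force: 0.0
```

Call:
arm_command:
  deltas:
    - [[0, 3.5, 0, 0, 0, 0], [0, 3.5, 0, 0, 0, 0], [0, 3.5, 0, 0, 0, 0], [0, 2, 0, 0, 0, 0], [0, 1, 0, 0, 0, 0], [0, 0, 0, 0, 0, 0]]

```text
t: 23.45
tool_pos: [0.4443, 0.1258, 0.1071]
orientation: [0.575, 3.089, 0.0]
force: [0.2, -0.4, -0.7]
opening: 0.0627
gripper_force: 0.0
```

Run:
```python
from plant import eyes,monitor
from h import *
np.set_printoptions(precision=4,suppress=True)
s=monitor.read_state();print(s['tool_pos'],s['opening'],s['force'],s['t'])
t,b=eyes.read_camera('top'),eyes.read_camera('side'); mt,ms=eyes.camera_model('top'),eyes.camera_model('side')
for c,a,bb in(('white',(244,295),(345,312)),('yellow',(162,288),(312,384))):
    A,B=blob(t,c,a,12),blob(b,c,bb,12); print(A and A[0],B and B[0])
A=cv2.resize(t[170:310,390:530],(400,400),interpolation=cv2.INTER_CUBIC);B=cv2.resize(b[100:240,270:410],(400,400),interpolation=cv2.INTER_CUBIC)
cv2.imwrite('pics/x8.png',np.hstack([A,B])); cv2.imwrite('pics/t8.png',t); cv2.imwrite('pics/s8.png',b)
```

```text
[0.4443 0.1258 0.1071] 0.06266576629956065 [ 0.1583 -0.4323 -0.6686] 23.45
None [344.0297 314.0097]
None [312.1598 385.9399]
```

View pics/x8.png

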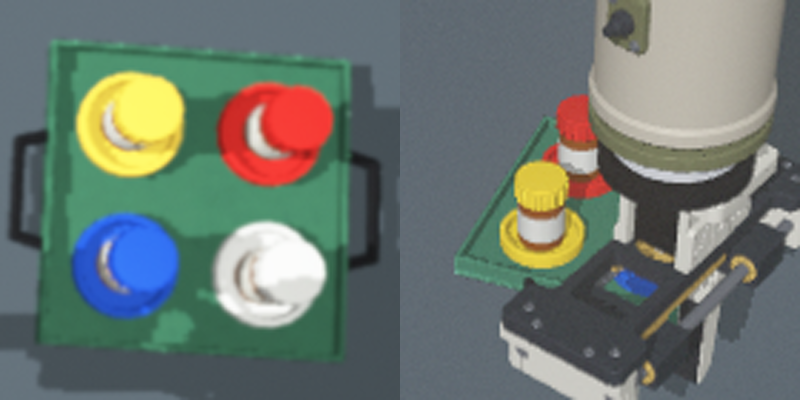

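All four jars stand upright in the wells of their own colours, and both spent jars are at unchanged side-view pixels. I'll do a last numeric check of the lid centres, then hand in.

Run:
```python
from plant import eyes,ticket
from h import *
mt=eyes.camera_model('top'); ok=True
for c,p,w in(('yellow',(150,110),(.588,-.1425)),('red',(298,122),(.581,-.232)),('blue',(144,262),(.499,-.1355)),('white',(292,275),(.4915,-.225))):
    q=onplane(mt,np.array(p)/2.857+[390,170],.071)[:2]; e=np.hypot(*(q-w)); print(c,q.round(4),'off %.4f'%e); ok&=e<.008
print(ok)
if ok: print(ticket.close_job())
```

```text
yellow [ 0.5873 -0.1424] off 0.0007
red [ 0.5791 -0.2318] off 0.0019
blue [ 0.4969 -0.135 ] off 0.0021
white [ 0.4878 -0.223 ] off 0.0042
True
the job is handed in; nothing more can be done
None
```

The job is handed in: all four plain-lidded jars measured upright and within about 4 mm of the centre of their own-colour wells, the side view showed both spent jars unmoved, and the gripper was open and clear; no verdict came back.

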